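Return the driver set from the travel stand to the bench rack in the same order

TASK

The four screwdrivers are back from a job in the travel stand with the red ends. Put them into the empty wooden bench rack, one in each hole, in the same left-to-right order (seen from the robot's side) in which they stand in the travel stand now, each upright with its blade down the hole and its handle resting on the board. Leave the tape roll, glue bottle and jar where they are.

Things in the scene. Friction and masses are not known exactly. Their poses are not given: they have to be found in the camera images.
- driver_red: red-handled screwdriver, 85 g, standing handle up. Origin: centre of the flat underside of the handle's collar, which rests on the rack; z up along the handle. Handle 88 mm tall: collar 32 mm across (lowest 8 mm), then a round grip about 28 mm across to near the top. Below the origin a steel blade 6 mm across and 62 mm long. Round: its yaw does not matter
- driver_yellow: yellow-handled screwdriver, 85 g, standing handle up. Origin: centre of the flat underside of the handle's collar, which rests on the rack; z up along the handle. Handle 88 mm tall: collar 32 mm across (lowest 8 mm), then a round grip about 28 mm across to near the top. Below the origin a steel blade 6 mm across and 62 mm long. Round: its yaw does not matter
- driver_blue: blue-handled screwdriver, 85 g, standing handle up. Origin: centre of the flat underside of the handle's collar, which rests on the rack; z up along the handle. Handle 88 mm tall: collar 32 mm across (lowest 8 mm), then a round grip about 28 mm across to near the top. Below the origin a steel blade 6 mm across and 62 mm long. Round: its yaw does not matter
- driver_green: green-handled screwdriver, 85 g, standing handle up. Origin: centre of the flat underside of the handle's collar, which rests on the rack; z up along the handle. Handle 88 mm tall: collar 32 mm across (lowest 8 mm), then a round grip about 28 mm across to near the top. Below the origin a steel blade 6 mm across and 62 mm long. Round: its yaw does not matter
- holder_red: fixed grey holder plate of the travel stand, the one in which the red driver stands at the start (all four look alike). 72 x 56 x 10 mm, with a 22 mm hole. Origin: centre of its top face, at the hole's mouth; axes as the travel stand's
- holder_yellow: fixed grey holder plate of the travel stand, the one in which the yellow driver stands at the start (all four look alike). 72 x 56 x 10 mm, with a 22 mm hole. Origin: centre of its top face, at the hole's mouth; axes as the travel stand's
- holder_blue: fixed grey holder plate of the travel stand, the one in which the blue driver stands at the start (all four look alike). 72 x 56 x 10 mm, with a 22 mm hole. Origin: centre of its top face, at the hole's mouth; axes as the travel stand's
- holder_green: fixed grey holder plate of the travel stand, the one in which the green driver stands at the start (all four look alike). 72 x 56 x 10 mm, with a 22 mm hole. Origin: centre of its top face, at the hole's mouth; axes as the travel stand's
- travel_stand: rack they stand in now, fixed: red ends, steel rails, four grey plates. 74 (x) x 290 (y) mm, may be turned 0.2 rad. Origin: centre of its underside. x points away from the robot, y along the row to the robot's left, z up. Top 80 mm above the origin; holes at x = 0, y = +93, +31, -31, -93 mm (left to right)
- bench_rack: rack to fill, fixed, empty: plain wood, 74 (x) x 290 (y) mm, nearer or farther than the other, may be turned 0.2 rad. Origin: centre of its underside. x away from the robot, y along the row to the robot's left, z up. Top face 80 mm above the origin; 18 mm board with four 22 mm through holes at x = 0, y = +93, +31, -31, -93 mm (left to right), free 50 mm below it
- tape: roll of blue tape lying flat, 100 mm across, 24 mm high; loose bystander. Origin: centre of its underside
- glue: white glue bottle with an orange cap, standing, 52 mm across, 125 mm high; loose bystander. Origin: centre of its underside
- jar: amber jar with a steel lid, standing, 64 mm across, 75 mm high; loose bystander. Origin: centre of its underside
There are look-alikes about, which are no part of the job. There is more than one size of the driver_blue; the one meant has the size given above.

How it is judged:
At the end, for the whole second after the job is handed in: Each driver stands in the bench rack hole with the same place in the row as the holder it started in: origin within 12 mm of the hole centre in x and y, within 5 mm of the board top in height, within 0.12 rad of upright, released and at rest (under 0.02 m/s, 0.3 rad/s); bystanders unmoved (((y of holder_red in the frame of travel_stand between 0.073 and 0.113 m and y of driver_red in the frame of bench_rack between 0.081 and 0.105 m) or (y of holder_red in the frame of travel_stand between 0.011 and 0.051 m and y of driver_red in the frame of bench_rack between 0.019 and 0.043 m) or (y of holder_red in the frame of travel_stand between -0.051 and -0.011 m and y of driver_red in the frame of bench_rack between -0.043 and -0.019 m) or (y of holder_red in the frame of travel_stand between -0.113 and -0.073 m and y of driver_red in the frame of bench_rack between -0.105 and -0.081 m)) and x of driver_red in the frame of bench_rack between -0.012 and 0.012 m and z of driver_red in the frame of bench_rack between 0.075 and 0.085 m and angle between each of driver_red, driver_yellow, driver_blue, driver_green's own z axis and vertical below 0.12 rad and linear speed of each of driver_red, driver_yellow, driver_blue, driver_green below 0.02 m/s and angular speed of each of driver_red, driver_yellow, driver_blue, driver_green below 0.3 rad/s and ((y of holder_yellow in the frame of travel_stand between 0.073 and 0.113 m and y of driver_yellow in the frame of bench_rack between 0.081 and 0.105 m) or (y of holder_yellow in the frame of travel_stand between 0.011 and 0.051 m and y of driver_yellow in the frame of bench_rack between 0.019 and 0.043 m) or (y of holder_yellow in the frame of travel_stand between -0.051 and -0.011 m and y of driver_yellow in the frame of bench_rack between -0.043 and -0.019 m) or (y of holder_yellow in the frame of travel_stand between -0.113 and -0.073 m and y of driver_yellow in the frame of bench_rack between -0.105 and -0.081 m)) and x of driver_yellow in the frame of bench_rack between -0.012 and 0.012 m and z of driver_yellow in the frame of bench_rack between 0.075 and 0.085 m and ((y of holder_blue in the frame of travel_stand between 0.073 and 0.113 m and y of driver_blue in the frame of bench_rack between 0.081 and 0.105 m) or (y of holder_blue in the frame of travel_stand between 0.011 and 0.051 m and y of driver_blue in the frame of bench_rack between 0.019 and 0.043 m) or (y of holder_blue in the frame of travel_stand between -0.051 and -0.011 m and y of driver_blue in the frame of bench_rack between -0.043 and -0.019 m) or (y of holder_blue in the frame of travel_stand between -0.113 and -0.073 m and y of driver_blue in the frame of bench_rack between -0.105 and -0.081 m)) and x of driver_blue in the frame of bench_rack between -0.012 and 0.012 m and z of driver_blue in the frame of bench_rack between 0.075 and 0.085 m and ((y of holder_green in the frame of travel_stand between 0.073 and 0.113 m and y of driver_green in the frame of bench_rack between 0.081 and 0.105 m) or (y of holder_green in the frame of travel_stand between 0.011 and 0.051 m and y of driver_green in the frame of bench_rack between 0.019 and 0.043 m) or (y of holder_green in the frame of travel_stand between -0.051 and -0.011 m and y of driver_green in the frame of bench_rack between -0.043 and -0.019 m) or (y of holder_green in the frame of travel_stand between -0.113 and -0.073 m and y of driver_green in the frame of bench_rack between -0.105 and -0.081 m)) and x of driver_green in the frame of bench_rack between -0.012 and 0.012 m and z of driver_green in the frame of bench_rack between 0.075 and 0.085 m); the robot touches nothing.
It fails at once if the blue tape roll is pushed more than 20 mm or tipped (distance of tape from where it was at the start of the episode above 0.02 m or angle between tape's own z axis and vertical above 0.3 rad).
It fails at once if the glue bottle is pushed more than 20 mm or tipped (distance of glue from where it was at the start of the episode above 0.02 m or angle between glue's own z axis and vertical above 0.3 rad).
It fails at once if the jar is pushed more than 20 mm or tipped (distance of jar from where it was at the start of the episode above 0.02 m or angle between jar's own z axis and vertical above 0.3 rad).
It also fails if it takes over 102 s, if anything falls off the work surface, if the arm or the gripper's body presses on something with over 40 N, if the wrist force passes 120 N, or if a joint passes its speed limit or range.

ROBOT

A 7-joint arm with a two-finger parallel gripper is mounted at the origin on the work surface. World frame = base frame: x ahead of the robot, y to its left, z up, the work surface at z = 0. Lengths are in m, angles in rad, forces in N, time in s.
With the tool pointing down it reaches from about 0.425 to 0.875 m from the base axis. Payload 4.7 kg.
Tool frame: the origin (TCP) lies midway between the tips of the shut fingers; the grasp point (between the pads) lies 19 mm behind it; z points along the fingers, y is the line along which they close (so a half turn about z gives the same grasp; the last joint's range is limited). The gripper opens to 87 mm and grips with 3 to 60 N. Pads are 19 mm wide; open, the fingers measure 117 mm over their backs; the gripper's body (75 mm by 190 mm) begins 51 mm behind the grasp point.
Start: joints at [1.238, 0.321, -0.07, 1.45, 0.023, 1.371, -0.057], TCP at [0.221, -0.611, 0.223] pointing down, gripper open.
Joint ranges: [-2.86, 2.86], [-0.3, 2.09], [-1.38, 1.24], [0.06, 2.45], [-1.56, 4.7], [0.09, 2.05], [-2.69, 2.69]. Speed limits (rad/s): [2.57, 2.57, 3.14, 3.14, 3.14, 3.14, 3.14].

INTERFACE

Orientations are given as a rotation vector (axis times angle).
In Python, from bench import ctrl gives the robot as it stands. The module is installed in compiled form; this text tells all that it offers.
- The arm moves only by the shell command python3 -m handwheel 'ROWS' [FORCE]. ROWS is JSON, a list of rows, each a list of 7 numbers: the finger opening in m, from 0 to 0.087, then the shift along the tool's x, y, z in m, then the turn, a rotation vector about the tool's x, y, z in degrees. A call has 1 to 12 rows; each row shifts and turns the commanded pose from where the row before left it, along the tool's axes as they then stand; what a row does not reach is not made up. A row lasts 1/8 s, in which the tool goes at most 62.5 mm and 10.7 degrees, less where a joint would pass 70% of its speed; a pose out of reach is approached as far as the arm can. A call is refused whole if a number of a shift passes 0.0625 or a number of a turn 10.7, either way. A call with a gripper value outside its range is refused whole. The fingers move at their own pace and stop on an object; FORCE is the grip in N (left out, the last holds). Time passes only in rows, so rows that do not move let the fingers close. It gives the time, the measured TCP pose, the force, the opening and the grip force at its end, in the units of the state.
- ctrl.get_state(): the state, without advancing time (a new reading comes with each control period).
- ctrl.get_image(name): name is "scene" or "side" or "wrist"; returns (picture, depth): 384x512x3 uint8, blue, green, red; 384x512 float32, m along the optical axis (not along the pixel's ray), 0 where there is no reading.
- ctrl.camera_info(name): a dict with "intrinsics" (3x3 intrinsics, pixels), "R" (3x3) and "t" (3): a world point X has camera coordinates R X + t. Camera axes: x right, y down, z forward; pixel columns grow to the right and rows downward; lengths in m; the calibration is good to about 2 mm. A picture is of the moment at which its call begins: read the wrist's pose just before it. camera_info takes no time and is no camera call; for the wrist camera it gives the pose at the moment of the call.
- ctrl.close_job(): hands the job in; it is judged then, once.
The state is a dict: "time": time; "joint_positions": joint angles; "qd": joint speeds; "joint_torque": joint torques, N m; "position": TCP position; "tool_rot": TCP orientation; "ft_force": force on the tool from outside, world axes, zero at the start; "torque": the same for the moment, N m; "grip_width": opening from 0.0 (shut) to 1.0 (fully open); "grip_force": force on a finger pad.
Only numpy, scipy, OpenCV 4.12 (cv2) and the standard library are available. Lean on these libraries where they do the work, as an engineer would, in place of code of your own. Each camera call takes 0.05 s, during which the arm holds its last target. There are 200 camera calls.

## Working session

There is one attempt and no reset: what is moved stays moved. The work goes in short steps, Python scripts to look and compute and a shell command to move; the robot and the scene stay as the last step left them, time stands still between calls to the robot, and variables do not carry over. Pictures are saved under pics/ and viewed, at most 14 in all, crops included, and the job is handed in when it is done.

```bash
mkdir -p pics
cat > h.py <<'E'
import numpy as np, cv2
from bench import ctrl
from scipy.spatial.transform import Rotation as Ro
def grab(n):
    i=ctrl.camera_info(n); im,d=ctrl.get_image(n); return im,d,i
def pts(d,i):
    K=np.array(i["intrinsics"]);R=np.array(i["R"]);t=np.array(i["t"])
    v,u=np.mgrid[:d.shape[0],:d.shape[1]]
    c=np.stack([(u-K[0,2])/K[0,0]*d,(v-K[1,2])/K[1,1]*d,d],-1)
    return (c-t)@R
def ray(u,v,i,z):
    K=np.array(i["intrinsics"]);R=np.array(i["R"]);t=np.array(i["t"])
    o=-R.T@t; w=R.T@np.linalg.solve(K,[u,v,1]); return o+w*(z-o[2])/w[2]
def proj(X,i):
    p=np.array(i["intrinsics"])@(np.array(i["R"])@np.array(X)+np.array(i["t"])); return p[:2]/p[2]
E
python3 - <<'E'
from h import *
for n in("scene","side"):
    im,d,i=grab(n); cv2.imwrite(f"pics/{n}0.png",im); np.savez(f"{n}0.npz",im=im,d=d)
    print(n,-np.array(i["R"]).T@np.array(i["t"]),i["intrinsics"])
s=ctrl.get_state();print(s["position"],s["tool_rot"],s["time"])
print(Ro.from_rotvec(s["tool_rot"]).as_matrix().round(3))
E
```

```text
scene [ 1.03144528 -0.83273938  0.79903295] [[431.13232606   0.         255.45984398]
 [  0.         431.13232606 203.94572737]
 [  0.           0.           1.        ]]
side [ 0.48730972 -0.54785526  0.71260772] [[348.10652937   0.         253.76759225]
 [  0.         348.10652937 188.5168793 ]
 [  0.           0.           1.        ]]
[ 0.2207106  -0.61085545  0.22155962] [-3.09281483e+00 -5.41747625e-01  6.14201194e-04] 0.1
[[ 0.94   0.34  -0.001]
 [ 0.34  -0.94   0.002]
 [-0.    -0.002 -1.   ]]
```

View pics/scene0.png

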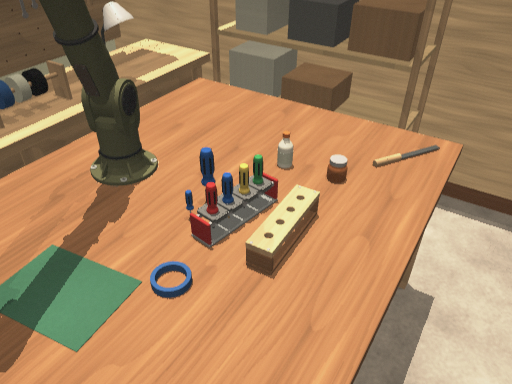

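View pics/side0.png

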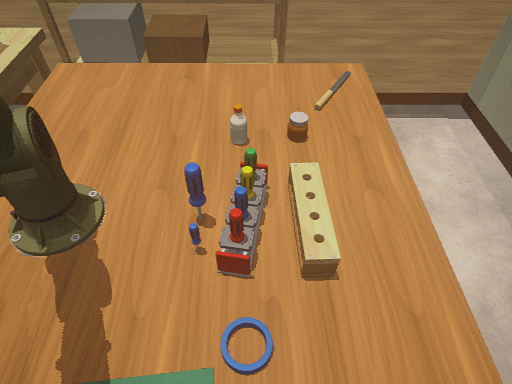

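The scene and side views agree. The stand (side: red 237,224; blue 241,201; yellow 247,176; green 250,157) is ordered green, yellow, blue, red from the robot's left (+y is up in the side view).

Candidates for driver_blue in the side view are the big one standing free at (194,182), the small one at (195,234), and the one in the stand at (241,200). By size and place, it's the one in the stand. The rack holes are at side (307,177), (311,195), (315,216) and (319,238).

Run:
```python
from h import *
crops=[]
for n in("scene","side"):
    z=np.load(f"{n}0.npz");im,d=z["im"],z["d"];i=ctrl.camera_info(n);P=pts(d,i)
    hsv=cv2.cvtColor(im,cv2.COLOR_BGR2HSV)
    print("==",n)
    for nm,lo,hi in(("red",(0,150,60),(6,255,255)),("yel",(22,150,110),(32,255,255)),("blue",(105,130,40),(125,255,255)),("green",(45,120,30),(80,255,255))):
        m=cv2.inRange(hsv,lo,hi)
        m[(d<=0)]=0
        k,l,st,c=cv2.connectedComponentsWithStats(m)
        for j in range(1,k):
            if st[j,4]<25 : continue
            Q=P[l==j]
            if Q[:,0].mean()<.2: continue
            top=Q[Q[:,2]>np.percentile(Q[:,2],85)]
            print(nm,c[j].round(),st[j,4],"z",Q[:,2].min().round(3),Q[:,2].max().round(3),"xy med",np.median(Q,0).round(3)," top",top.mean(0).round(3))
    # raised geometry histogram in stand/rack region
    W=P.reshape(-1,3); 
    h,e=np.histogram(W[(W[:,0]>.3)&(W[:,0]<.9)&(abs(W[:,1])<.4)&(W[:,2]>.03)][:,2],bins=np.arange(.03,.22,.005))
    print(dict(zip(e.round(3).tolist(),h.tolist())))
    # dark holes on rack
    hsvm=((P[...,2]>.07)&(P[...,2]<.09)&(hsv[...,1]>50)).astype(np.uint8)*255
    cs=cv2.findContours(hsvm,cv2.RETR_CCOMP,cv2.CHAIN_APPROX_NONE)
    for c,hh in zip(cs[0],cs[1][0]):
        if cv2.contourArea(c)>25: 
            r=cv2.minAreaRect(c);print("cnt",np.round(r[0]),np.round(r[1]),hh[3]>=0, ray(*r[0],i,.08).round(3))
c=np.load("side0.npz")["im"][130:285,170:350];cv2.imwrite("pics/crop.png",cv2.resize(c,None,fx=3.3,fy=3.3,interpolation=cv2.INTER_CUBIC))
```

```text
== scene
red [272. 186.] 166 z 0.012 0.114 xy med [0.521 0.109 0.051]  top [0.51  0.109 0.083]
red [211. 198.] 249 z 0.08 0.172 xy med [ 0.466 -0.123  0.13 ]  top [ 0.462 -0.118  0.168]
red [200. 228.] 401 z 0.013 0.084 xy med [ 0.456 -0.163  0.052]  top [ 0.455 -0.161  0.081]
yel [244. 174.] 33 z 0.124 0.165 xy med [ 0.492 -0.001  0.146]  top [ 0.488 -0.003  0.163]
yel [244. 188.] 39 z 0.082 0.12 xy med [ 0.486 -0.002  0.092]  top [ 0.483 -0.004  0.114]
blue [206. 165.] 297 z 0.073 0.19 xy med [ 0.37  -0.014  0.145]  top [ 0.366 -0.007  0.185]
blue [227. 188.] 206 z 0.083 0.171 xy med [ 0.475 -0.063  0.131]  top [ 0.471 -0.058  0.168]
blue [189. 200.] 79 z 0.039 0.101 xy med [ 0.368 -0.101  0.069]  top [ 0.367 -0.099  0.098]
blue [170. 278.] 463 z 0.004 0.03 xy med [ 0.484 -0.324  0.025]  top [ 0.483 -0.32   0.028]
green [257. 169.] 161 z 0.084 0.17 xy med [0.495 0.06  0.131]  top [0.493 0.064 0.168]
{0.03: 127, 0.035: 141, 0.04: 148, 0.045: 137, 0.05: 145, 0.055: 129, 0.06: 178, 0.065: 281, 0.07: 378, 0.075: 664, 0.08: 2543, 0.085: 200, 0.09: 139, 0.095: 100, 0.1: 71, 0.105: 56, 0.
[... 2394 characters left out ...]
08 ]
cnt [238. 238.] [13. 18.] False [ 0.463 -0.12   0.08 ]
cnt [194. 232.] [ 7. 10.] False [ 0.367 -0.104  0.08 ]
cnt [247. 217.] [ 7. 10.] False [ 0.482 -0.063  0.08 ]
cnt [197. 200.] [11. 17.] False [ 0.364 -0.013  0.08 ]
cnt [252. 194.] [ 8. 11.] False [0.495 0.005 0.08 ]
cnt [ 49. 207.] [23. 63.] False [ 0.023 -0.032  0.08 ]
cnt [262. 166.] [ 5. 11.] False [0.52  0.102 0.08 ]
cnt [314. 212.] [104.  36.] False [ 0.638 -0.048  0.08 ]
cnt [318. 239.] [10.  8.] True [ 0.636 -0.125  0.08 ]
cnt [314. 216.] [10.  7.] True [ 0.636 -0.063  0.08 ]
cnt [310. 196.] [8. 6.] True [ 0.633 -0.001  0.08 ]
cnt [306. 178.] [9. 5.] True [0.63  0.061 0.08 ]
cnt [44.  8.] [6. 9.] False [-0.442  1.136  0.08 ]
```

View pics/crop.png

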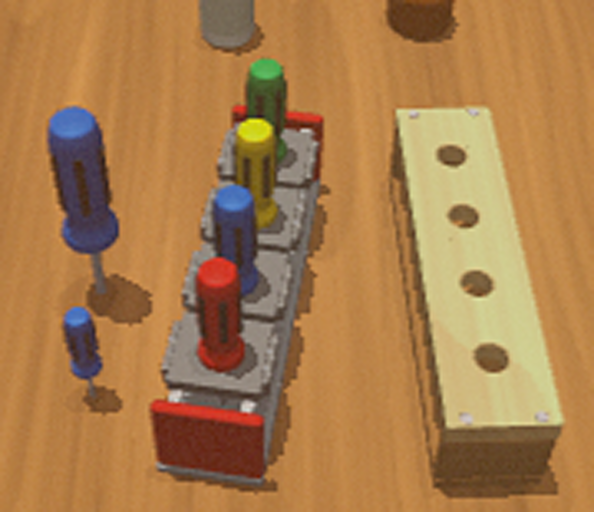

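The crop confirms it: the stand's blue driver (crop 235,240; side 241,200) matches the red, yellow and green ones in size. The big one (80,180) and small one (83,345) stand outside the stand. Next I raise the arm and turn it towards the stand, to measure with the wrist camera.

```bash
python3 -m handwheel '[[0.06,0,0,-0.025,0,0,-10],[0.06,0,0,-0.025,0,0,-10],[0.06,0,0,-0.025,0,0,-10],[0.06,0,0,-0.025,0,0,-10],[0.06,0,0,-0.025,0,0,-10],[0.06,0,0,-0.025,0,0,-10]]' 20
cat >> h.py <<'E'
def to(x,y,z,yaw=None):
    "tool-axes shift to world target; yaw = wanted angle of tool x (deg)"
    s=ctrl.get_state();R=Ro.from_rotvec(s["tool_rot"]).as_matrix()
    a=np.degrees(np.arctan2(R[1,0],R[0,0]))
    print("t",round(s["time"],2),"pos",np.round(s["position"],4),"yaw",a.round(2),"tilt",np.round(R[2],3),"w",round(s["grip_width"],3),"ft",np.round(s["ft_force"],1),"q7",round(s["joint_positions"][6],2))
    print("shift(tool)",((np.array([x,y,z])-s["position"])@R).round(4), "turn z", None if yaw is None else -(yaw-a))
E
python3 -c "
from h import *
to(.53,-.03,.38,80)"
```

```text
time: 0.85
position: [0.2208, -0.6111, 0.3727]
tool_rot: [-2.402, -2.023, -0.001]
ft_force: [0.3, -0.4, -0.3]
grip_width: 0.693
grip_force: 0.0
t 0.85 pos [ 0.2208 -0.6111  0.3727] yaw 80.2 tilt [ 0.001 -0.001 -1.   ] w 0.693 ft [ 0.3 -0.4 -0.3] q7 0.97
shift(tool) [ 0.6253  0.2058 -0.0068] turn z 0.20210410049628535
```

```bash
python3 -m handwheel '[[0.06,0.0525,0.017,0,0,0,0],[0.06,0.0525,0.017,0,0,0,0],[0.06,0.0525,0.017,0,0,0,0],[0.06,0.0525,0.017,0,0,0,0],[0.06,0.0525,0.017,0,0,0,0],[0.06,0.0525,0.017,0,0,0,0],[0.06,0.0525,0.017,0,0,0,0],[0.06,0.0525,0.017,0,0,0,0],[0.06,0.0525,0.017,0,0,0,0],[0.06,0.0525,0.017,0,0,0,0],[0.06,0.0525,0.017,0,0,0,0],[0.06,0.0525,0.017,0,0,0,0]]'
python3 - <<'E'
from h import *
to(.53,-.03,.38,80)
im,d,i=grab("wrist");np.savez("w1.npz",im=im,d=d,K=i["intrinsics"],R=i["R"],t=i["t"]);cv2.imwrite("pics/w1.png",im)
print(-np.array(i["R"]).T@np.array(i["t"]))
E
```

```text
time: 2.35
position: [0.5329, -0.0256, 0.3724]
tool_rot: [2.409, 2.016, -0.001]
ft_force: [0.0, 0.3, -0.0]
grip_width: 0.688
grip_force: 0.0
t 2.35 pos [ 0.5329 -0.0256  0.3724] yaw 79.83 tilt [-0.001  0.    -1.   ] w 0.688 ft [ 0.   0.3 -0. ] q7 -0.23
shift(tool) [-0.0049 -0.0021 -0.0076] turn z -0.16758555280623
[0.54689482 0.05915295 0.53268611]
```

View pics/w1.png

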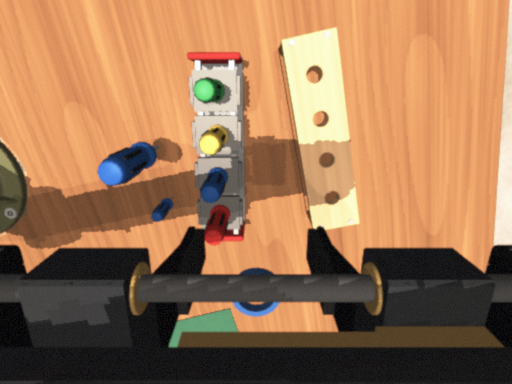

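The wrist view shows the stand tops at green (206,90), yellow (210,144), blue (210,190) and red (214,235), and the rack holes at (314,74), (320,118), (326,160) and (332,198). I'll compute positions from it, using the fixed cameras as the second view.

```bash
cat > m.py <<'E'
from h import *
z=np.load("w1.npz");im,d=z["im"],z["d"];i=dict(intrinsics=z["K"],R=z["R"],t=z["t"]);P=pts(d,i)
hsv=cv2.cvtColor(im,cv2.COLOR_BGR2HSV)
def rack(im,P,i,boxc):
    out=[]
    hs=cv2.cvtColor(im,cv2.COLOR_BGR2HSV);g=cv2.cvtColor(im,cv2.COLOR_BGR2GRAY)
    for u,v in boxc:
        r=11;p=g[v-r:v+r+1,u-r:u+r+1]
        th,_=cv2.threshold(p,0,255,cv2.THRESH_BINARY_INV|cv2.THRESH_OTSU); m=((p<=th)*255).astype(np.uint8)
        k,l,st,c=cv2.connectedComponentsWithStats(m);j=l[r,r] or 1+np.argmax(st[1:,4])
        x0,y0,w,h,a=st[j];cu,cv_=c[j][0]+u-r,c[j][1]+v-r
        out.append(ray(cu,cv_,i,.08)); print("hole",(cu.round(1),cv_.round(1)),(w,h,a),out[-1].round(4))
    return np.array(out)
print("wrist");A=rack(im,P,i,[(314,74),(320,118),(326,160),(332,198)])
zs=np.load("side0.npz");si=ctrl.camera_info("side")
print("side");B=rack(zs["im"],None,si,[(307,177),(311,195),(315,216),(319,238)])
# two-ray triangulated height of the rack holes
def rayod(u,i):
    K,R,t=[np.array(i[k]) for k in("intrinsics","R","t")];return -R.T@t
for a,b in zip(A,B):
    o1,o2=rayod(0,i),rayod(0,si);d1,d2=a-o1,b-o2
    s=np.linalg.lstsq(np.stack([d1,-d2],1),o2-o1,rcond=None)[0];print("tri",(o1+s[0]*d1).round(4),(o2+s[1]*d2).round(4))
for n,(u,v) in dict(green=(206,90),yellow=(210,144),blue=(210,190),red=(214,232)).items():
    q=P[v-20:v+21,u-20:u+21].reshape(-1,3);h=np.percentile(q[:,2],99.5);t=q[q[:,2]>h-.008]
    e=q[(q[:,2]>h-.03)]
    # plates
    print(n,"top z",h.round(4),"cap mean",t.mean(0).round(4),"mid bbox",((t.max(0)+t.min(0))/2).round(4),len(t))
g=(abs(P[...,2]-.08)<.006)&(hsv[...,1]<60)&(P[...,0]<.56)&(P[...,0]>.4)&(P[...,1]<.15)
Q=P[g];print("plates z",np.median(Q[:,2]),"rect",cv2.minAreaRect(Q[:,:2].astype(np.float32)))
w=(abs(P[...,2]-.08)<.006)&(P[...,0]>.58)&(P[...,0]<.72)
Q=P[w];print("rack z",np.median(Q[:,2]),"rect",cv2.minAreaRect(Q[:,:2].astype(np.float32)))
E
python3 m.py
```

```text
wrist
hole (np.float64(314.3), np.float64(73.5)) (np.int32(17), np.int32(18), np.int32(217)) [0.6311 0.0685 0.08  ]
hole (np.float64(320.7), np.float64(118.5)) (np.int32(15), np.int32(16), np.int32(192)) [0.6329 0.0064 0.08  ]
hole (np.float64(326.4), np.float64(159.5)) (np.int32(16), np.int32(16), np.int32(186)) [ 0.6344 -0.0551  0.08  ]
hole (np.float64(331.4), np.float64(197.1)) (np.int32(16), np.int32(13), np.int32(167)) [ 0.6357 -0.1162  0.08  ]
side
hole (np.float64(306.2), np.float64(176.8)) (np.int32(9), np.int32(7), np.int32(47)) [0.6323 0.0638 0.08  ]
hole (np.float64(310.1), np.float64(195.1)) (np.int32(9), np.int32(7), np.int32(51)) [0.6348 0.0024 0.08  ]
hole (np.float64(314.1), np.float64(215.5)) (np.int32(11), np.int32(8), np.int32(62)) [ 0.6365 -0.0598  0.08  ]
hole (np.float64(318.5), np.float64(238.1)) (np.int32(10), np.int32(9), np.int32(71)) [ 0.6381 -0.1215  0.08  ]
tri [0.632  0.0686 0.0748] [0.6334 0.0686 0.0751]
tri [0.6337 0.0059 0.0757] [0.6358 0.0058 0.0761]
tri [ 0.6354 -0.0563  0.0751] [ 0.6375 -0.0564  0.0756]
tri [ 0.6368 -0.1182  0.0748] [ 0.6392 -0.1183  0.0753]
green top z 0.1675 cap mean [0.4905 0.0715 0.1719] mid bbox [0.5116 0.0715 0.3461] 389
yellow top z 0.5327 cap mean [0.5469 0.0592 0.5327] mid bbox [0.5469 0.0592 0.5327] 12
blue top z 0.1671 cap mean [ 0.4696 -0.0487  0.1715] mid bbox [ 0.5007 -0.0024  0.3459] 296
red top z 0.3965 cap mean [ 0.5089 -0.0015  0.4101] mid bbox [0.5245 0.0229 0.4607] 55
plates z 0.07816735801018239 rect ((0.47375646233558655, -0.02094358205795288), (0.2415783405303955, 0.07172313332557678), 79.98684692382812)
rack z 0.07812133957799612 rect ((0.6340835094451904, -0.025031983852386475), (0.07477156817913055, 0.29045581817626953), 1.6804888248443604)
```

```bash
python3 - <<'E'
from h import *
to(.53,-.03,.38,80)
im,d,i=grab("wrist");np.savez("w1.npz",im=im,d=d,K=i["intrinsics"],R=i["R"],t=i["t"])
to(.53,-.03,.38,80)
E
sed -i 's/q=P\[v-20.*$/q=P[v-20:v+21,u-20:u+21].reshape(-1,3);q=q[(q[:,2]>.15)\&(q[:,2]<.185)];h=np.percentile(q[:,2],98);t=q[q[:,2]>h-.006]/; s/^    e=.*$//' m.py; python3 m.py
```

```text
t 2.4 pos [ 0.5348 -0.0164  0.3721] yaw 80.47 tilt [ 0.006  0.001 -1.   ] w 0.687 ft [-1.6  5.6  0.2] q7 -0.23
shift(tool) [-0.0142 -0.0025 -0.008 ] turn z 0.46585333167514875
t 2.45 pos [ 0.5335 -0.0193  0.3722] yaw 80.53 tilt [ 0.004 -0.    -1.   ] w 0.691 ft [-0.2  0.8  0.7] q7 -0.22
shift(tool) [-0.0111 -0.0017 -0.0079] turn z 0.5299117716096475
wrist
hole (np.float64(314.2), np.float64(80.6)) (np.int32(17), np.int32(11), np.int32(147)) [0.6314 0.0715 0.08  ]
hole (np.float64(320.3), np.float64(125.0)) (np.int32(16), np.int32(11), np.int32(134)) [0.6335 0.0096 0.08  ]
hole (np.float64(325.3), np.float64(166.5)) (np.int32(16), np.int32(11), np.int32(148)) [ 0.6346 -0.0533  0.08  ]
hole (np.float64(330.0), np.float64(204.3)) (np.int32(15), np.int32(11), np.int32(133)) [ 0.6358 -0.1152  0.08  ]
side
hole (np.float64(306.2), np.float64(176.8)) (np.int32(9), np.int32(7), np.int32(47)) [0.6323 0.0638 0.08  ]
hole (np.float64(310.1), np.float64(195.1)) (np.int32(9), np.int32(7), np.int32(51)) [0.6348 0.0024 0.08  ]
hole (np.float64(314.1), np.float64(215.5)) (np.int32(11), np.int32(8), 
[... 304 characters left out ...]
4 ]
tri [ 0.637  -0.1177  0.0739] [ 0.6394 -0.1177  0.0744]
green top z 0.1665 cap mean [0.4891 0.0717 0.1645] mid bbox [0.4887 0.0718 0.1641] 353
yellow top z 0.1663 cap mean [0.4814 0.0102 0.1643] mid bbox [0.4806 0.0097 0.1637] 315
blue top z 0.1667 cap mean [ 0.4679 -0.0512  0.1644] mid bbox [ 0.4674 -0.0513  0.164 ] 256
red top z 0.1664 cap mean [ 0.4594 -0.111   0.1642] mid bbox [ 0.4592 -0.1118  0.1644] 231
plates z 0.07817609276936044 rect ((0.47501078248023987, -0.01430770754814148), (0.25522029399871826, 0.07130476832389832), 80.05917358398438)
rack z 0.07814993225128482 rect ((0.6339172720909119, -0.02500772476196289), (0.07449913769960403, 0.2904050946235657), 1.6827056407928467)
```

The arm was still settling during that frame, so I'll let it rest, move to the exact viewing pose and remeasure.

```bash
python3 -m handwheel '[[0.06,0,0,0,0,0,0],[0.06,0,0,0,0,0,0],[0.06,0,0,0,0,0,0],[0.06,0,0,0,0,0,0]]'
python3 - <<'E'
from h import *
to(.53,-.03,.38,80)
im,d,i=grab("wrist");np.savez("w1.npz",im=im,d=d,K=i["intrinsics"],R=i["R"],t=i["t"])
to(.53,-.03,.38,80)
E
sed -i 's/r=11/r=14/' m.py; python3 m.py
```

```text
time: 2.95
position: [0.5323, -0.0279, 0.3726]
tool_rot: [2.41, 2.014, -0.0]
ft_force: [0.2, 0.3, 0.3]
grip_width: 0.688
grip_force: 0.0
t 2.95 pos [ 0.5323 -0.0279  0.3726] yaw 79.77 tilt [-0.  0. -1.] w 0.688 ft [0.2 0.3 0.3] q7 -0.22
shift(tool) [-0.0024 -0.0019 -0.0074] turn z -0.2303999053333854
t 3.0 pos [ 0.5324 -0.0277  0.3726] yaw 79.8 tilt [-0.  0. -1.] w 0.69 ft [ 0.4 -0.  -0.3] q7 -0.22
shift(tool) [-0.0027 -0.0019 -0.0074] turn z -0.20213393187323447
wrist
hole (np.float64(314.3), np.float64(71.7)) (np.int32(17), np.int32(17), np.int32(222)) [0.631  0.0684 0.08  ]
hole (np.float64(320.9), np.float64(116.8)) (np.int32(15), np.int32(16), np.int32(195)) [0.6329 0.0063 0.08  ]
hole (np.float64(326.5), np.float64(157.9)) (np.int32(16), np.int32(15), np.int32(187)) [ 0.6343 -0.0552  0.08  ]
hole (np.float64(330.8), np.float64(192.6)) (np.int32(29), np.int32(22), np.int32(518)) [ 0.635  -0.1111  0.08  ]
side
hole (np.float64(306.3), np.float64(176.7)) (np.int32(10), np.int32(7), np.int32(52)) [0.6326 0.0641 0.08  ]
hole (np.float64(309.9), np.float64(195.0)) (np.int32(10), np.i
[... 421 characters left out ...]
756]
tri [ 0.637  -0.1149  0.0697] [ 0.6404 -0.1151  0.0705]
green top z 0.1666 cap mean [0.4891 0.0718 0.1644] mid bbox [0.4885 0.072  0.1642] 370
yellow top z 0.1664 cap mean [0.4814 0.0101 0.1644] mid bbox [0.4811 0.0098 0.1639] 316
blue top z 0.1665 cap mean [ 0.4681 -0.0511  0.1643] mid bbox [ 0.4675 -0.0513  0.1639] 272
red top z 0.1663 cap mean [ 0.459  -0.111   0.1643] mid bbox [ 0.4584 -0.1116  0.164 ] 246
plates z 0.07816181493092797 rect ((0.47397977113723755, -0.02057008445262909), (0.24130026996135712, 0.07134758681058884), 79.94050598144531)
rack z 0.0781370707545351 rect ((0.6339372992515564, -0.02499288320541382), (0.07445529103279114, 0.29046592116355896), 1.727860689163208)
```

The wrist measurements are now steady. Rack centre is (0.634, -0.025) with yaw about 1.7°, so the holes are at (.631,.068), (.633,.006), (.635,-.056) and (.637,-.118). Tops and boards match the text to within 2 mm in every view. I'll start with red.

```bash
python3 -c "
from h import *
to(.459,-.1115,.131,80)"
```

```text
t 3.0 pos [ 0.5324 -0.0277  0.3726] yaw 79.8 tilt [-0.  0. -1.] w 0.69 ft [ 0.4 -0.  -0.3] q7 -0.22
shift(tool) [-0.0954 -0.0574  0.2416] turn z -0.20213393187323447
```

```bash
python3 -m handwheel '[[0.06,-0.02,-0.012,0.02,0,0,0],[0.06,-0.025,-0.015,0.03,0,0,0],[0.06,-0.025,-0.015,0.03,0,0,0],[0.06,-0.015,-0.009,0.03,0,0,0],[0.06,-0.008,-0.005,0.03,0,0,0],[0.06,-0.0024,-0.0014,0.02,0,0,0],[0.06,0,0,0,0,0,0],[0.06,0,0,0,0,0,0],[0.06,0,0,0,0,0,0]]'
python3 - <<'E'
from h import *
to(.459,-.1115,.131,80)
im,d,i=grab("wrist");cv2.imwrite("pics/w2.png",im)
P=pts(d,i);hs=cv2.cvtColor(im,cv2.COLOR_BGR2HSV);m=(P[...,2]>.15)&(P[...,2]<.18)&(hs[...,1]>120)&(abs(P[...,0]-.459)<.03)&(abs(P[...,1]+.11)<.03)
print(P[m].mean(0),P[m].max(0),m.sum())
E
```

```text
time: 4.12
position: [0.4601, -0.1108, 0.2137]
tool_rot: [2.407, 2.016, 0.001]
ft_force: [0.2, -1.2, -0.6]
grip_width: 0.687
grip_force: 0.0
t 4.12 pos [ 0.4601 -0.1108  0.2137] yaw 79.9 tilt [-0.     0.002 -1.   ] w 0.687 ft [ 0.2 -1.2 -0.6] q7 0.03
shift(tool) [-0.0009 -0.0011  0.0827] turn z -0.10368629983263133
[ 0.45880828 -0.1093255   0.16226641] [ 0.47195335 -0.09857794  0.16732417] 1039
```

View pics/w2.png

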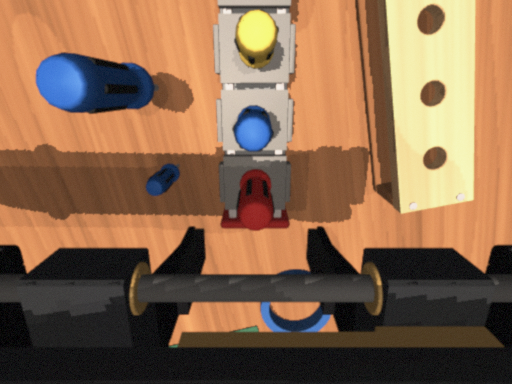

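Red (256,205) sits midway between the fingers at (193,240) and (320,240), so I descend and grip.

```bash
python3 -m handwheel '[[0.06,0,-0.001,0.02,0,0,0],[0.06,0,0,0.025,0,0,0],[0.06,0,0,0.02,0,0,0],[0.06,0,0,0.012,0,0,0],[0.06,0,0,0.006,0,0,0],[0.06,0,0,0,0,0,0],[0,0,0,0,0,0,0],[0,0,0,0,0,0,0],[0,0,0,0,0,0,0],[0,0,0,0,0,0,0],[0,0,0,0,0,0,0]]' 25 ; python3 -c "
from h import *
to(.6368,-.118,.131,80)"
```

```text
time: 5.55
position: [0.4584, -0.1107, 0.1296]
tool_rot: [2.409, 2.017, 0.0]
ft_force: [0.0, -0.1, -0.1]
grip_width: 0.315
grip_force: 24.9
t 5.55 pos [ 0.4584 -0.1107  0.1296] yaw 79.87 tilt [-0.  0. -1.] w 0.315 ft [ 0.  -0.1 -0.1] q7 -0.02
shift(tool) [ 0.0242  0.177  -0.0013] turn z -0.12801038605469728
```

```bash
python3 -m handwheel '[[0,0,0,-0.02,0,0,0],[0,0,0,-0.03,0,0,0],[0,0,0,-0.03,0,0,0],[0,0,0,-0.02,0,0,0],[0,0.003,0.02,0,0,0,0],[0,0.006,0.045,0,0,0,0],[0,0.006,0.045,0,0,0,0],[0,0.005,0.04,0,0,0,0],[0,0.003,0.02,0,0,0,0],[0,0.001,0.007,0,0,0,0],[0,0,0,0,0,0,0],[0,0,0,0,0,0,0]]'
python3 - <<'E'
from h import *
to(.6368,-.118,.132,80)
im,d,i=grab("side");print(proj([.6368,-.118,.08],i),proj([.6368,-.118,.12],i));cv2.imwrite("pics/s1.png",cv2.resize(im[100:300,200:400],None,fx=2.5,fy=2.5))
E
```

```text
time: 7.05
position: [0.6359, -0.1183, 0.2298]
tool_rot: [2.409, 2.016, -0.001]
ft_force: [0.3, 0.9, -0.6]
grip_width: 0.314
grip_force: 24.9
t 7.05 pos [ 0.6359 -0.1183  0.2298] yaw 79.86 tilt [-0.001 -0.    -1.   ] w 0.314 ft [ 0.3  0.9 -0.6] q7 -0.21
shift(tool) [0.0006 0.0008 0.0978] turn z -0.1369377643293319
[317.67235912 236.71322056] [320.42071456 225.87200456]
```

View pics/s1.png

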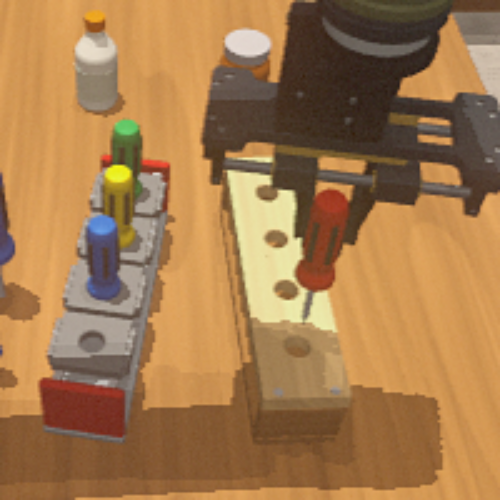

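Red hangs nearly straight. The tip is at full-frame pixel (322,229), expected about (321,228) over hole (318.5,238). I lower it partway and check the force.

```bash
python3 -m handwheel '[[0,0,0,0.015,0,0,0],[0,0,0,0.02,0,0,0],[0,0,0,0.015,0,0,0],[0,0,0,0.006,0,0,0],[0,0,0,0,0,0,0],[0,0,0,0,0,0,0]]'; python3 -m handwheel '[[0,0,0,0.015,0,0,0],[0,0,0,0.015,0,0,0],[0,0,0,0.007,0,0,0],[0,0,0,0.003,0,0,0],[0,0,0,0.001,0,0,0],[0,0,0,0,0,0,0],[0,0,0,0,0,0,0]]'
```

```text
time: 7.85
position: [0.6372, -0.1181, 0.1742]
tool_rot: [2.408, 2.016, 0.001]
ft_force: [0.5, -0.1, 0.0]
grip_width: 0.317
grip_force: 24.9
time: 8.72
position: [0.637, -0.1182, 0.133]
tool_rot: [2.408, 2.016, 0.001]
ft_force: [0.1, 0.3, 0.0]
grip_width: 0.318
grip_force: 24.9
```

```bash
python3 -m handwheel '[[0,0,0,0.0025,0,0,0],[0,0,0,0,0,0,0],[0,0,0,0,0,0,0]]'; python3 -m handwheel '[[0.06,0,0,0,0,0,0],[0.06,0,0,0,0,0,0],[0.06,0,0,0,0,0,0],[0.06,0,0,-0.02,0,0,0],[0.06,0,0,-0.03,0,0,0],[0.06,0,0,-0.03,0,0,0],[0.06,0,0,-0.02,0,0,0],[0.06,0,0,0,0,0,0]]'; python3 -c "
from h import *
to(.468,-.051,.23,80)"
```

```text
time: 9.1
position: [0.6367, -0.1182, 0.13]
tool_rot: [-2.409, -2.017, 0.0]
ft_force: [0.3, -0.2, -1.5]
grip_width: 0.312
grip_force: 24.9
time: 10.1
position: [0.6378, -0.1181, 0.2325]
tool_rot: [2.406, 2.015, 0.004]
ft_force: [-0.9, 0.2, 0.5]
grip_width: 0.688
grip_force: 0.0
t 10.1 pos [ 0.6378 -0.1181  0.2325] yaw 79.87 tilt [-0.     0.004 -1.   ] w 0.688 ft [-0.9  0.2  0.5] q7 -0.21
shift(tool) [ 0.0362 -0.179   0.0017] turn z -0.12964119871863033
```

```bash
python3 -m handwheel '[[0.06,0.005,-0.025,0,0,0,0],[0.06,0.009,-0.045,0,0,0,0],[0.06,0.009,-0.045,0,0,0,0],[0.06,0.007,-0.035,0,0,0,0],[0.06,0.004,-0.02,0,0,0,0],[0.06,0.0022,-0.009,0,0,0,0],[0.06,0,0,0,0,0,0],[0.06,0,0,0,0,0,0],[0.06,0,0,0,0,0,0]]'
python3 - <<'E'
from h import *
to(.468,-.051,.13,80)
im,d,i=grab("wrist");P=pts(d,i);hs=cv2.cvtColor(im,cv2.COLOR_BGR2HSV)
m=(P[...,2]>.15)&(P[...,2]<.18)&(hs[...,1]>120)&(abs(P[...,0]-.468)<.03)&(abs(P[...,1]+.05)<.03)
print("blue",P[m].mean(0))
m=(P[...,2]>.15)&(P[...,2]<.18)&(hs[...,1]>120)&(abs(P[...,0]-.637)<.03)&(abs(P[...,1]+.118)<.04)
print("red",P[m].mean(0) if m.any() else 0,P[m].max(0) if m.any() else 0)
cv2.imwrite("pics/w3.png",im)
E
```

```text
time: 11.22
position: [0.4674, -0.0512, 0.2298]
tool_rot: [-2.408, -2.016, -0.001]
ft_force: [1.0, 0.3, -0.9]
grip_width: 0.689
grip_force: 0.0
t 11.22 pos [ 0.4674 -0.0512  0.2298] yaw 79.87 tilt [ 0.001 -0.    -1.   ] w 0.689 ft [ 1.   0.3 -0.9] q7 -0.08
shift(tool) [0.0002 0.0006 0.0998] turn z -0.13317219274065906
blue [ 0.46784187 -0.04893522  0.16233467]
red [ 0.63265821 -0.11516308  0.16100495] [ 0.64697782 -0.10534576  0.16724396]
```

View pics/w3.png

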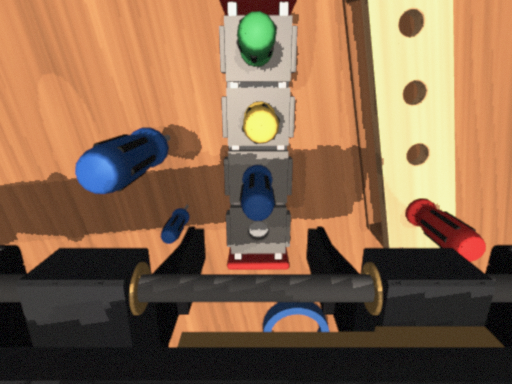

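Red stands in the last rack hole (collar 421,212; top at z 0.167). Blue (257,200) is centred between the fingers, so I descend, grip and lift.

```bash
python3 -m handwheel '[[0.06,0,0,0.02,0,0,0],[0.06,0,0,0.03,0,0,0],[0.06,0,0,0.027,0,0,0],[0.06,0,0,0.014,0,0,0],[0.06,0,0,0.008,0,0,0],[0.06,0,0,0,0,0,0],[0,0,0,0,0,0,0],[0,0,0,0,0,0,0],[0,0,0,0,0,0,0],[0,0,0,0,0,0,0]]' 25 ; python3 -m handwheel '[[0,0,0,0,0,0,0],[0,0,0,-0.02,0,0,0],[0,0,0,-0.03,0,0,0],[0,0,0,-0.03,0,0,0],[0,0,0,-0.02,0,0,0],[0,0,0,0,0,0,0]]';python3 -c "
from h import *
to(.635,-.056,.23,80)"
```

```text
time: 12.52
position: [0.4671, -0.0511, 0.1313]
tool_rot: [2.408, 2.016, 0.0]
ft_force: [0.8, -0.2, -0.3]
grip_width: 0.321
grip_force: 6.0
time: 13.28
position: [0.4677, -0.0511, 0.2321]
tool_rot: [2.407, 2.015, 0.002]
ft_force: [0.6, -0.0, -0.9]
grip_width: 0.317
grip_force: 24.8
t 13.28 pos [ 0.4677 -0.0511  0.2321] yaw 79.87 tilt [-0.001  0.003 -1.   ] w 0.317 ft [ 0.6 -0.  -0.9] q7 -0.08
shift(tool) [0.0246 0.1655 0.0025] turn z -0.1301044449379134
```

```bash
python3 -m handwheel '[[0,0.003,0.02,0,0,0,0],[0,0.006,0.042,0,0,0,0],[0,0.006,0.042,0,0,0,0],[0,0.005,0.035,0,0,0,0],[0,0.003,0.02,0,0,0,0],[0,0.0016,0.0065,0,0,0,0],[0,0,0,0,0,0,0],[0,0,0,0,0,0,0],[0,0,0,0,0,0,0]]'; python3 -m handwheel '[[0,0,0,0.015,0,0,0],[0,0,0,0.02,0,0,0],[0,0,0,0.015,0,0,0],[0,0,0,0.006,0,0,0],[0,0,0,0,0,0,0],[0,0,0,0,0,0,0]]'; python3 -m handwheel '[[0,0,0,0.015,0,0,0],[0,0,0,0.015,0,0,0],[0,0,0,0.007,0,0,0],[0,0,0,0.003,0,0,0],[0,0,0,0.001,0,0,0],[0,0,0,0.0015,0,0,0],[0,0,0,0,0,0,0],[0,0,0,0,0,0,0]]'
```

```text
time: 14.4
position: [0.6336, -0.0561, 0.2314]
tool_rot: [2.408, 2.016, -0.001]
ft_force: [0.2, -0.4, -0.8]
grip_width: 0.314
grip_force: 24.8
time: 15.15
position: [0.6346, -0.0558, 0.1756]
tool_rot: [2.408, 2.016, 0.001]
ft_force: [0.8, 0.4, -0.1]
grip_width: 0.314
grip_force: 24.8
time: 16.15
position: [0.6342, -0.056, 0.1328]
tool_rot: [2.409, 2.016, 0.0]
ft_force: [-1.0, 0.4, -1.1]
grip_width: 0.313
grip_force: 24.8
```

```bash
python3 -m handwheel '[[0,0,0,0.0015,0,0,0],[0,0,0,0,0,0,0],[0.06,0,0,0,0,0,0],[0.06,0,0,0,0,0,0],[0.06,0,0,0,0,0,0],[0.06,0,0,-0.02,0,0,0],[0.06,0,0,-0.03,0,0,0],[0.06,0,0,-0.03,0,0,0],[0.06,0,0,-0.02,0,0,0],[0.06,0,0,0,0,0,0]]'; python3 -c "
from h import *
to(.481,.0095,.23,80)"
```

```text
time: 17.4
position: [0.6352, -0.0557, 0.2333]
tool_rot: [2.407, 2.015, 0.004]
ft_force: [-1.1, 0.6, -0.8]
grip_width: 0.689
grip_force: 0.0
t 17.4 pos [ 0.6352 -0.0557  0.2333] yaw 79.87 tilt [ 0.     0.004 -1.   ] w 0.689 ft [-1.1  0.6 -0.8] q7 -0.33
shift(tool) [ 0.0371 -0.1633  0.0027] turn z -0.12898915328146643
```

```bash
python3 -m handwheel '[[0.06,0.005,-0.023,0,0,0,0],[0.06,0.009,-0.04,0,0,0,0],[0.06,0.009,-0.04,0,0,0,0],[0.06,0.008,-0.033,0,0,0,0],[0.06,0.004,-0.018,0,0,0,0],[0.06,0.002,-0.009,0.001,0,0,0],[0.06,0,0,0,0,0,0],[0.06,0,0,0,0,0,0],[0.06,0,0,0,0,0,0]]'
python3 - <<'E'
from h import *
to(.481,.0095,.13,80)
im,d,i=grab("wrist");P=pts(d,i);hs=cv2.cvtColor(im,cv2.COLOR_BGR2HSV)
for n,x,y in(("yel",.481,.01),("red",.637,-.118),("blue",.635,-.056)):
    m=(P[...,2]>.15)&(P[...,2]<.18)&(hs[...,1]>120)&(abs(P[...,0]-x)<.03)&(abs(P[...,1]-y)<.03)
    print(n,(P[m].mean(0),P[m].max(0)) if m.any() else 0)
cv2.imwrite("pics/w4.png",im)
E
```

```text
time: 18.52
position: [0.4806, 0.0089, 0.2299]
tool_rot: [-2.409, -2.016, -0.001]
ft_force: [0.1, 0.5, 0.6]
grip_width: 0.695
grip_force: 0.0
t 18.52 pos [0.4806 0.0089 0.2299] yaw 79.85 tilt [ 0.001 -0.    -1.   ] w 0.695 ft [0.1 0.5 0.6] q7 -0.22
shift(tool) [0.0006 0.0003 0.0999] turn z -0.15188221547192882
yel (array([0.48113711, 0.01270361, 0.16242556]), array([0.49432319, 0.02354872, 0.16726033]))
red 0
blue (array([ 0.63089414, -0.0498718 ,  0.16019516]), array([ 0.64351161, -0.04294094,  0.16679943]))
```

View pics/w4.png

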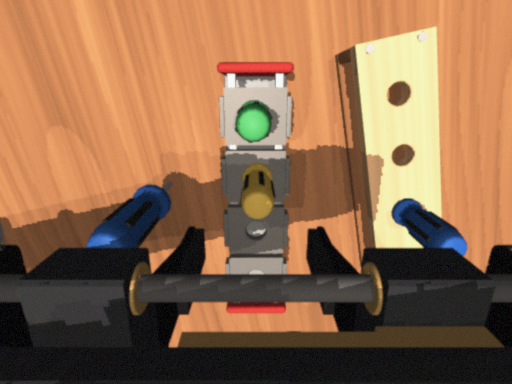

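Blue stands in the third hole (collar 408,212) and yellow (257,195) is centred. The big blue at (150,200) clears the finger, and I'll stay 2 mm higher to clear the body as well.

```bash
python3 -m handwheel '[[0.06,0.001,0,0.02,0,0,0],[0.06,0,0,0.03,0,0,0],[0.06,0,0,0.025,0,0,0],[0.06,0,0,0.014,0,0,0],[0.06,0,0,0.008,0,0,0],[0.06,0,0,0,0,0,0],[0,0,0,0,0,0,0],[0,0,0,0,0,0,0],[0,0,0,0,0,0,0],[0,0,0,0,0,0,0],[0,0,0,0,0,0,0]]' 25 ; python3 -m handwheel '[[0,0,0,0,0,0,0],[0,0,0,-0.02,0,0,0],[0,0,0,-0.03,0,0,0],[0,0,0,-0.03,0,0,0],[0,0,0,-0.02,0,0,0],[0,0,0,0,0,0,0]]';python3 -c "
from h import *
to(.633,.006,.232,80)"
```

```text
time: 19.95
position: [0.4805, 0.0101, 0.1331]
tool_rot: [2.409, 2.016, 0.0]
ft_force: [0.2, 0.4, 1.2]
grip_width: 0.315
grip_force: 24.9
time: 20.7
position: [0.4811, 0.0102, 0.234]
tool_rot: [2.407, 2.015, 0.002]
ft_force: [0.2, 0.4, -1.9]
grip_width: 0.315
grip_force: 24.9
t 20.7 pos [0.4811 0.0102 0.234 ] yaw 79.87 tilt [-0.     0.002 -1.   ] w 0.315 ft [ 0.2  0.4 -1.9] q7 -0.22
shift(tool) [0.0226 0.1502 0.0024] turn z -0.13472488092195078
```

```bash
python3 -m handwheel '[[0,0.003,0.02,0,0,0,0],[0,0.005,0.038,0,0,0,0],[0,0.006,0.038,0,0,0,0],[0,0.005,0.03,0,0,0,0],[0,0.003,0.018,0,0,0,0],[0,0.0006,0.007,0,0,0,0],[0,0,0,0,0,0,0],[0,0,0,0,0,0,0],[0,0,0,0,0,0,0]]'; python3 -m handwheel '[[0,0,0,0.015,0,0,0],[0,0,0,0.02,0,0,0],[0,0,0,0.015,0,0,0],[0,0,0,0.006,0,0,0],[0,0,0,0,0,0,0],[0,0,0,0,0,0,0]]'; python3 -m handwheel '[[0,0,0,0.015,0,0,0],[0,0,0,0.015,0,0,0],[0,0,0,0.007,0,0,0],[0,0,0,0.003,0,0,0],[0,0,0,0.002,0,0,0],[0,0,0,0.001,0,0,0],[0,0,0,0,0,0,0],[0,0,0,0,0,0,0]]'
```

```text
time: 21.82
position: [0.6325, 0.0057, 0.2333]
tool_rot: [2.408, 2.016, -0.001]
ft_force: [-0.0, 0.3, -1.7]
grip_width: 0.316
grip_force: 24.9
time: 22.58
position: [0.6334, 0.006, 0.1776]
tool_rot: [2.408, 2.016, 0.001]
ft_force: [-0.9, -0.6, -1.5]
grip_width: 0.314
grip_force: 24.9
time: 23.58
position: [0.6331, 0.0058, 0.1343]
tool_rot: [2.409, 2.016, 0.0]
ft_force: [0.0, 0.4, -1.9]
grip_width: 0.316
grip_force: 24.9
```

```bash
python3 -m handwheel '[[0,0,0,0.001,0,0,0],[0,0,0,0,0,0,0],[0.06,0,0,0,0,0,0],[0.06,0,0,0,0,0,0],[0.06,0,0,0,0,0,0],[0.06,0,0,-0.02,0,0,0],[0.06,0,0,-0.03,0,0,0],[0.06,0,0,-0.03,0,0,0],[0.06,0,0,-0.02,0,0,0],[0.06,0,0,0,0,0,0]]'; python3 -c "
from h import *
to(.489,.0715,.232,80)"
```

```text
time: 24.82
position: [0.634, 0.0062, 0.2353]
tool_rot: [2.407, 2.015, 0.004]
ft_force: [-0.2, -0.1, 0.0]
grip_width: 0.691
grip_force: 0.0
t 24.82 pos [0.634  0.0062 0.2353] yaw 79.87 tilt [ 0.     0.004 -1.   ] w 0.691 ft [-0.2 -0.1  0. ] q7 -0.44
shift(tool) [ 0.0388 -0.1542  0.0027] turn z -0.13219503281742107
```

```bash
python3 -m handwheel '[[0.06,0.005,-0.02,0,0,0,0],[0.06,0.01,-0.038,0,0,0,0],[0.06,0.01,-0.038,0,0,0,0],[0.06,0.008,-0.032,0,0,0,0],[0.06,0.004,-0.018,0,0,0,0],[0.06,0.002,-0.008,0.002,0,0,0],[0.06,0,0,0,0,0,0],[0.06,0,0,0,0,0,0],[0.06,0,0,0,0,0,0]]'
python3 - <<'E'
from h import *
to(.489,.0715,.131,80)
im,d,i=grab("wrist");P=pts(d,i);hs=cv2.cvtColor(im,cv2.COLOR_BGR2HSV)
for n,x,y in(("green",.489,.072),("yel",.633,.006)):
    m=(P[...,2]>.15)&(P[...,2]<.18)&(hs[...,1]>120)&(abs(P[...,0]-x)<.03)&(abs(P[...,1]-y)<.03)
    print(n,(P[m].mean(0),P[m].max(0)) if m.any() else 0)
cv2.imwrite("pics/w5.png",im)
E
```

```text
time: 25.95
position: [0.4887, 0.071, 0.2309]
tool_rot: [-2.409, -2.015, -0.001]
ft_force: [0.4, -0.2, 0.2]
grip_width: 0.69
grip_force: 0.0
t 25.95 pos [0.4887 0.071  0.2309] yaw 79.84 tilt [ 0.001 -0.    -1.   ] w 0.69 ft [ 0.4 -0.2  0.2] q7 -0.38
shift(tool) [0.0004 0.0002 0.0999] turn z -0.16122860898052238
green (array([0.48912768, 0.07543961, 0.1626993 ]), array([0.50145255, 0.08573582, 0.16722562]))
yel (array([0.62888694, 0.0139987 , 0.15848736]), array([0.64420546, 0.01926305, 0.16666493]))
```

View pics/w5.png

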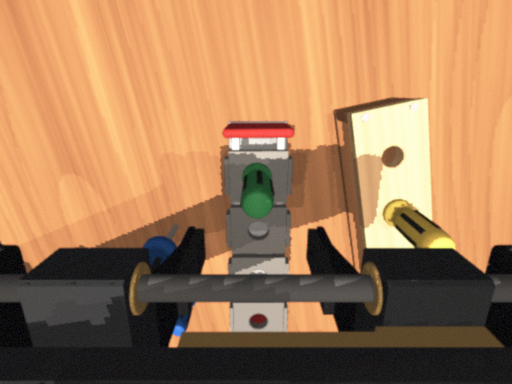

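Yellow stands in the second hole (collar 400,212) and green (257,190) is centred. Next I grip green and lift it.

```bash
python3 -m handwheel '[[0.06,0.001,0,0.02,0,0,0],[0.06,0,0,0.03,0,0,0],[0.06,0,0,0.027,0,0,0],[0.06,0,0,0.014,0,0,0],[0.06,0,0,0.008,0,0,0],[0.06,0,0,0,0,0,0],[0,0,0,0,0,0,0],[0,0,0,0,0,0,0],[0,0,0,0,0,0,0],[0,0,0,0,0,0,0],[0,0,0,0,0,0,0]]' 25 ; python3 -m handwheel '[[0,0,0,0,0,0,0],[0,0,0,-0.02,0,0,0],[0,0,0,-0.03,0,0,0],[0,0,0,-0.03,0,0,0],[0,0,0,-0.02,0,0,0],[0,0,0,0,0,0,0]]';python3 -c "
from h import *
to(.631,.068,.232,80)"
```

```text
time: 27.38
position: [0.4885, 0.0723, 0.1322]
tool_rot: [2.409, 2.016, 0.0]
ft_force: [-0.1, 0.4, 0.1]
grip_width: 0.313
grip_force: 24.9
time: 28.12
position: [0.4892, 0.0724, 0.233]
tool_rot: [2.408, 2.015, 0.002]
ft_force: [0.3, 0.3, -2.1]
grip_width: 0.312
grip_force: 24.9
t 28.12 pos [0.4892 0.0724 0.233 ] yaw 79.86 tilt [-0.     0.002 -1.   ] w 0.312 ft [ 0.3  0.3 -2.1] q7 -0.38
shift(tool) [0.0206 0.1404 0.0013] turn z -0.1393087234804682
```

```bash
python3 -m handwheel '[[0,0.003,0.02,0,0,0,0],[0,0.005,0.035,0,0,0,0],[0,0.005,0.035,0,0,0,0],[0,0.004,0.028,0,0,0,0],[0,0.003,0.016,0,0,0,0],[0,0.0006,0.007,0,0,0,0],[0,0,0,0,0,0,0],[0,0,0,0,0,0,0],[0,0,0,0,0,0,0]]'; python3 -m handwheel '[[0,0,0,0.015,0,0,0],[0,0,0,0.02,0,0,0],[0,0,0,0.015,0,0,0],[0,0,0,0.006,0,0,0],[0,0,0,0,0,0,0],[0,0,0,0,0,0,0]]'; python3 -m handwheel '[[0,0,0,0.015,0,0,0],[0,0,0,0.015,0,0,0],[0,0,0,0.007,0,0,0],[0,0,0,0.003,0,0,0],[0,0,0,0.002,0,0,0],[0,0,0,0.001,0,0,0],[0,0,0,0,0,0,0],[0,0,0,0,0,0,0]]'
```

```text
time: 29.25
position: [0.6304, 0.0677, 0.2323]
tool_rot: [2.408, 2.016, -0.0]
ft_force: [0.3, -0.3, -1.5]
grip_width: 0.317
grip_force: 24.9
time: 30.0
position: [0.6312, 0.068, 0.1766]
tool_rot: [2.408, 2.016, 0.001]
ft_force: [0.1, 0.6, -1.0]
grip_width: 0.321
grip_force: 24.9
time: 31.0
position: [0.631, 0.0678, 0.1333]
tool_rot: [2.409, 2.016, 0.0]
ft_force: [0.3, -0.5, -0.4]
grip_width: 0.313
grip_force: 24.9
```

Now I release green, rise, and back off towards the stand for a last look.

```bash
python3 -m handwheel '[[0,0,0,0.001,0,0,0],[0,0,0,0,0,0,0],[0.06,0,0,0,0,0,0],[0.06,0,0,0,0,0,0],[0.06,0,0,0,0,0,0],[0.06,0,0,-0.02,0,0,0],[0.06,0,0,-0.035,0,0,0],[0.06,0,0,-0.05,0,0,0],[0.06,0,0,-0.05,0,0,0],[0.06,0,0,-0.05,0,0,0],[0.06,0,0,-0.02,0,0,0]]'; python3 -m handwheel '[[0.06,-0.02,-0.02,0,0,0,0],[0.06,-0.03,-0.03,0,0,0,0],[0.06,-0.02,-0.02,0,0,0,0],[0.06,0,0,0,0,0,0],[0.06,0,0,0,0,0,0],[0.06,0,0,0,0,0,0]]'
python3 - <<'E'
from h import *
im,d,i=grab("wrist");P=pts(d,i);hs=cv2.cvtColor(im,cv2.COLOR_BGR2HSV)
for n,x,y in(("green",.631,.068),("yel",.633,.006),("blue",.635,-.056),("red",.637,-.118)):
    for lo,hi in((.163,.172),(.080,.088)):
        m=(P[...,2]>lo)&(P[...,2]<hi)&(hs[...,1]>130)&(abs(P[...,0]-x)<.02)&(abs(P[...,1]-y)<.02)
        print(n,lo,P[m].mean(0).round(4) if m.any() else 0,m.sum())
im2,_,_=grab("side");cv2.imwrite("pics/end.png",np.hstack([im[:,120:512],im2[60:,170:370].repeat(1,1) if 0 else cv2.resize(im2[80:280,170:370],(384,384))]))
to(.631,.068,.4)
E
```

```text
time: 32.38
position: [0.6315, 0.0688, 0.3624]
tool_rot: [2.406, 2.015, 0.009]
ft_force: [-0.7, 0.5, 0.5]
grip_width: 0.69
grip_force: 0.0
time: 33.12
position: [0.5501, 0.0122, 0.3573]
tool_rot: [-2.407, -2.018, -0.002]
ft_force: [-1.0, -0.1, 1.3]
grip_width: 0.686
grip_force: 0.0
green 0.163 [0.6306 0.0674 0.1643] 93
green 0.08 [0.6201 0.0722 0.087 ] 17
yel 0.163 [0.6324 0.0059 0.1647] 288
yel 0.08 [0.6253 0.0129 0.0855] 67
blue 0.163 [ 0.6332 -0.0556  0.1648] 207
blue 0.08 [ 0.63   -0.0467  0.086 ] 46
red 0.163 [ 0.6405 -0.1156  0.1645] 71
red 0.08 [ 0.6352 -0.1087  0.0851] 71
t 33.23 pos [0.55   0.0121 0.357 ] yaw 79.96 tilt [ 0.001 -0.    -1.   ] w 0.69 ft [0.5 0.2 0.5] q7 -0.35
shift(tool) [ 0.0692  0.07   -0.043 ] turn z None
```

View pics/end.png

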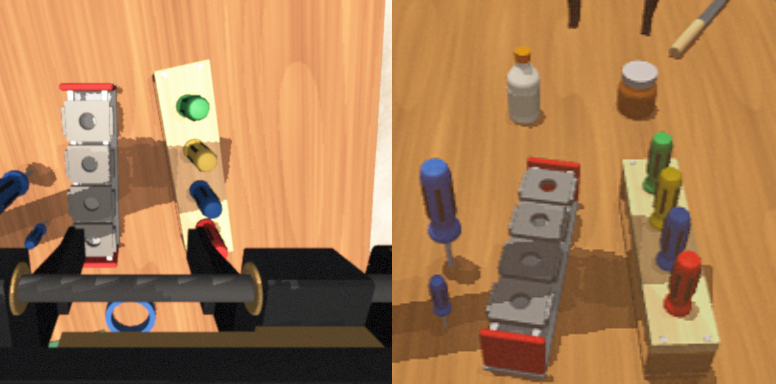

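All four stand upright in the rack in the order green, yellow, blue, red (wrist half: 192,107; 200,155; 205,200; 210,238). Their tops measure within about 4 mm of the hole centres, and the glue bottle and jar stand where they were.

```bash
python3 -c "
from bench import ctrl
print(ctrl.close_job())"
```

```text
the job is handed in; nothing more can be done
None
```

The four screwdrivers now stand upright in the bench rack in their original left-to-right order (green, yellow, blue, red), no bystander was touched, and the job is handed in at about 33 s on the robot's clock; no verdict was shown.

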